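# Rock the lemons out of the clay tub

### The job

Tip both lemons out of their heavy clay tub into the wooden tray at its lip: don't lift the tub, rock it forward on its front bottom edge by the steel bar until the lemons have rolled out, then set it back upright where it stood. Leave the other tub, the one with the garlic, alone.

Things in the scene. Friction and masses are not known exactly. Their poses are not given: they have to be found in the camera images.
- lemon_tub_handle (a point): Middle of the steel bar over the back of the terracotta tub that holds two lemons. Bar: round, 12 mm thick, level, along this point's x axis, 83 mm clear between its uprights, 160 mm above the tub's underside, 45 mm above its back wall; fixed to the tub but can turn between fingers that pinch it. Axes as the tub's: y away from pouring lip and tray, z up.
- lemon_tub_toe (a point): Middle of the front bottom edge of the lemon tub's foot, on the tray's side: the edge to rock on (along this point's x axis, axes as the tub's). The bar's middle lies 117 mm behind it (+y) and 160 mm above it.
- lemon_tub: The lemon tub, loose, 1.6 to 2.4 kg; origin at the centre of its underside, lip and tray on its -y side. Solid foot 105 (x) x 125 (y) x 50 mm high, its top the inner floor; walls 10 mm thick, 115 mm high at back and sides; open in front, with a lip rising 20 degrees and reaching 31 mm beyond the foot. Freed, it falls back upright from a lean below 45 degrees.
- lemon_a_centre (a point): One lemon, 71 x 53 x 51 mm, about 0.1 kg; the point is its centre. At the start it lies in the lemon tub, on the tub's inner floor. It rolls out over the lip once the tub leans forward about 25 to 45 degrees.
- lemon_b_centre (a point): The other lemon, 71 x 53 x 51 mm, about 0.1 kg; the point is its centre. At the start it lies in the lemon tub, on the tub's inner floor. It rolls out over the lip once the tub leans forward about 25 to 45 degrees.
- tray: Wooden tray, stays put, 200 (x) x 155 (y) mm; origin at the centre of its underside, y towards the lemon tub. Floor 8 mm thick; the wall next to the lemon tub is 12 mm high, the other three 45 mm; walls 8 mm thick. It begins about 22 mm in front of the lemon tub's foot, under its lip.
- garlic_tub: Terracotta tub just like the lemon tub but holding two garlic bulbs and with no tray at its lip, standing 240 to 440 mm to the lemon tub's left or right and facing roughly the same way; origin at the centre of its underside, axes laid out as the lemon tub's. To be left alone.
There are look-alikes about, which are no part of the job. What is shaped like the part that bears lemon_a_centre but blue is not meant.

How it is judged:
By the outcome, as a careful person would: the job done as asked, in the order asked, and still so for the second after the job is handed in, with the robot touching nothing.
It also fails if it takes over 43 s, if anything falls off the work surface, if the arm or the gripper's body presses on something with over 40 N, if the wrist force passes 120 N, or if a joint passes its speed limit or range.

### The arm

A 6-joint arm with a two-finger parallel gripper is mounted at the origin on a cart in front of the work surface, level with it; the furniture and walls round the work are solid. World frame = base frame: x ahead of the robot, y to its left, z up, the work surface at z = 0. Lengths are in m, angles in degrees, forces in N, time in s.
With the tool pointing down it reaches from about 0.25 to 0.8 m from the base axis. Payload 8.5 kg.
Tool frame: the origin (TCP) lies at the very end of the fingers, on their centre line; the grasp point (between the pads) lies behind it (bot.grasp_offset is the z of the grasp point in the tool frame, in m); z points along the fingers, y is the line along which they close (so a half turn about z gives the same grasp; the last joint's range is limited). The gripper opens to 85 mm and grips with 20 to 120 N. Pads are 22 mm wide; open, the fingers measure 114 mm over their backs; the gripper's body (76 mm by 85 mm) begins 54 mm behind the grasp point. The pads swing forward as they close: fully open they stand 13 mm farther back than shut.
Start: joints at [67.609, 13.648, -0.773, 75.585, 0, 90], TCP at [0.2, 0.485, 0.195] pointing down, gripper open.
Joint ranges: [-152.45, 152.45], [-59.26, 108.67], [-65.41, 83.53], [-104.44, 129.93], [-82.83, 76.93], [-180, 180]. Speed limits (degrees/s): [127.2, 127.2, 159.86, 180, 180, 180].

### API

Orientations are given as a 3x3 rotation matrix whose columns are the frame's x, y, z axes.
In Python, from plant import bot gives the robot as it stands.
- The arm moves only by the tool send_rows, never from a script. Its argument "targets" is a list of rows, each an object with "xyz": the shift along the world's x, y, z in m, a list of three; "angular": the turn, a rotation vector about the world's x, y, z in degrees, a list of three; "fingers": the closure, from 0 (fully open) to 1 (shut). A call has 1 to 5 rows; each row is the pose to reach, as a shift and turn from the pose commanded when the call began; what a row does not reach only later rows make up. A row lasts 1/10 s, in which the tool goes at most 50 mm and 8.59 degrees, less where a joint would pass 70% of its speed; a pose out of reach is approached as far as the arm can. A call with a gripper value outside its range is refused whole. The fingers move at their own pace and stop on an object; "force" is the grip in N (left out, the last holds). Time passes only in rows, so rows that repeat a pose let the fingers close. It gives the time, the measured TCP pose, the force, the opening and the grip force at its end, in the units of the state.
- bot.observe(): the state, without advancing time (a new reading comes with each control period).
- bot.get_image(name): name is "side" or "top" or "wrist"; returns (picture, depth): 384x512x3 uint8, red, green, blue; 384x512 float32, m along the optical axis (not along the pixel's ray), 0 where there is no reading.
- bot.camera_model(name): a dict with "vertical_fov" (degrees; the focal length in pixels is half the picture's height over the tangent of half this angle, whatever the lens; pixels are square), "cx", "cy" (the principal point, pixels), "world_from_camera" (4x4, takes a point from camera to world coordinates). Camera axes: x right, y down, z forward; pixel columns grow to the right and rows downward; lengths in m; the calibration is good to about 2 mm. A picture is of the moment at which its call begins: read the wrist's pose just before it. camera_model takes no time and is no camera call; for the wrist camera it gives the pose at the moment of the call.
- bot.finish_job(): hands the job in; it is judged then, once.
The state is a dict: "time_s": time; "joint_positions": joint angles; "dq": joint speeds; "joint_torque": joint torques, N m; "eef_pos": TCP position; "eef_rot": TCP orientation; "wrist_force": force on the tool from outside, world axes, zero at the start; "moment": the same for the moment, N m; "opening": finger opening in m; "finger_force": force on a finger pad.
Only numpy, scipy, OpenCV 4.12 (cv2) and the standard library are available. Lean on these libraries where they do the work, as an engineer would, in place of code of your own. Each camera call takes 0.05 s, during which the arm holds its last target. There are 200 camera calls.

## Working session

There is one attempt and no reset: what is moved stays moved. The work goes in short steps, Python scripts to look and compute and a tool call to move; the robot and the scene stay as the last step left them, time stands still between calls to the robot, and variables do not carry over. Pictures are saved under pics/ and viewed, at most 10 in all, crops included, and the job is handed in when it is done.

Besides the shell and the picture viewer there is one more tool, called after ">>>" in YAML: its name, and indented under it one key for each argument. send_rows: Moves the arm, as the interface text tells. Its arguments: {"type":"object","properties":{"targets":{"type":"array"},"force":{"type":"number"}},"required":["targets"]}

```bash
mkdir -p pics; ls; cat > h.py <<'E'
from plant import bot
import numpy as np, cv2
def cam(n):
    m=bot.camera_model(n); f=192/np.tan(np.radians(m["vertical_fov"]/2)); return m,f
def pts(n,depth):
    m,f=cam(n); T=np.array(m["world_from_camera"]); v,u=np.mgrid[:384,:512]
    P=np.stack([(u-m["cx"])/f*depth,(v-m["cy"])/f*depth,depth],-1)
    return P@T[:3,:3].T+T[:3,3]
E
python3 - <<'E'
from h import *
for n in("top","side"):
    im,d=bot.get_image(n); np.savez(f"{n}0.npz",im=im,d=d,P=pts(n,d))
    cv2.imwrite(f"pics/{n}0.png",im[...,::-1]); print(bot.camera_model(n))
print(bot.observe(),bot.grasp_offset)
E
```

```text
pics
{'vertical_fov': 57.0247428394348, 'cx': 255.66926272846408, 'cy': 196.54108669084073, 'world_from_camera': array([[ 0.01002467, -0.98042872,  0.19661898,  0.26118709],
       [-0.99993755, -0.01080023, -0.0028726 , -0.19712986],
       [ 0.00493991, -0.1965779 , -0.98047577,  1.02459131],
       [ 0.        ,  0.        ,  0.        ,  1.        ]])}
{'vertical_fov': 42.96593019961282, 'cx': 257.4165911330155, 'cy': 190.1658558102854, 'world_from_camera': array([[ 0.4023746 , -0.44604269,  0.79946269, -0.68581776],
       [-0.91546092, -0.20090699,  0.34866559, -0.70871034],
       [ 0.00509791, -0.87217103, -0.48917452,  0.82924178],
       [ 0.        ,  0.        ,  0.        ,  1.        ]])}
{'time_s': 0.1, 'joint_positions': array([ 6.76076784e+01,  1.36782181e+01, -8.10020588e-01,  7.55852959e+01,
       -5.85266023e-04,  9.00005874e+01]), 'dq': array([ 0.00450921, -0.05128592,  0.07379144,  0.00863022,  0.00772422,
       -0.04709277]), 'joint_torque': array([ 7.48128568e-04, -5.39715922e+01,  3.46999991e+01,  1.33455929e-02,
        7.04782656e-05,  1.61921071e-05]), 'eef_pos': array([0.19984413, 0.48503348, 0.19404977]), 'eef_rot': array([[-9.24593193e-01,  3.80955636e-01, -4.79470298e-04],
       [ 3.80955938e-01,  9.24592427e-01, -1.19053908e-03],
       [-1.02279675e-05, -1.28342139e-03, -9.99999176e-01]]), 'wrist_force': array([ 0.72334787, -0.02618347,  0.04050821]), 'moment': array([-0.00264394, -0.00498189,  0.00243694]), 'finger_force': 0.0, 'opening': 0.08560729093248033} -0.0187
```

View pics/top0.png

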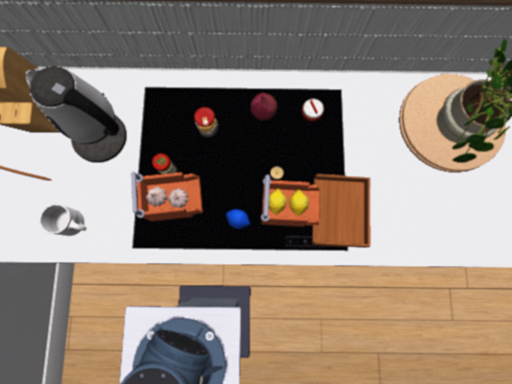

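View pics/side0.png

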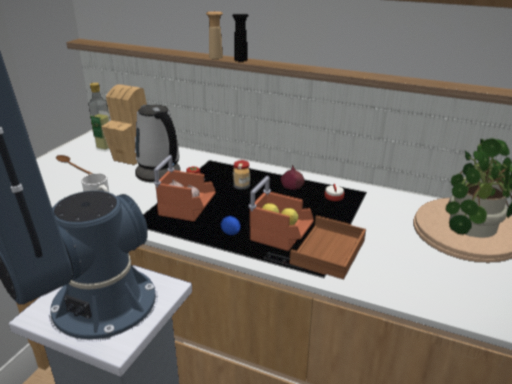

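The top view shows these candidates:
- **Lemon tub:** at (291,203), with its bar at (266,202). Two yellow lemons sit at (277,201) and (299,202), and the tray is at (341,210).
- **Garlic tub, a look-alike:** at (168,197), with its bar at (138,195).
- **Blue lemon, a look-alike:** at (237,218).

I choose the tub with the yellow lemons and the tray.

```bash
python3 - <<'E'
from h import *
z=np.load("top0.npz"); im,d,P=z["im"],z["d"],z["P"]
cv2.imwrite("pics/crop.png",cv2.resize(im[165:260,225:385],None,fx=5,fy=5,interpolation=cv2.INTER_CUBIC)[...,::-1])
for n in("top","side"):
    z=np.load(f"{n}0.npz"); im,d,P=z["im"],z["d"],z["P"]
    box=np.zeros(d.shape,bool)
    if n=="top": box[170:235,255:330]=1
    else: box[170:260,240:315]=1
    m=box&(P[...,2]>.135)&(P[...,2]<.19)&(d>0); q=P[m]; print(n,"bar",len(q),q.min(0),q.max(0),np.median(q,0))
    b=q[q[:,2]>.15]; c=b.mean(0); ev=np.linalg.svd(b-c)[2][0]; print(c,ev,np.degrees(np.arctan2(ev[0],ev[1])), len(b))
    h=cv2.cvtColor(im,cv2.COLOR_RGB2HSV)
    m=box&(h[...,0]>20)&(h[...,0]<35)&(h[...,1]>150)&(h[...,2]>120); k,l,s,ce=cv2.connectedComponentsWithStats(m.astype(np.uint8))
    for i in range(1,k):
        if s[i,4]>30: print("lem",ce[i],s[i,4],np.median(P[l==i],0))
    # tub walls/back
    m=box&(P[...,2]>.095)&(P[...,2]<.125)&(h[...,1]>90)&((h[...,0]<14)|(h[...,0]>170)); q=P[m]; 
    if len(q): print("walls",len(q),cv2.minAreaRect((q[:,:2]*1000).astype(np.float32)))
E
```

```text
top bar 202 [ 0.3841679  -0.23286185  0.1361665 ] [ 0.48963113 -0.21810375  0.16860553] [ 0.43364098 -0.22526427  0.16473513]
[ 0.43594127 -0.22554485  0.16449397] [-0.99884873  0.04657833 -0.01147531] -87.33011623222868 198
lem [276.69337979 200.67247387] 287 [ 0.43603647 -0.25654221  0.09520557]
lem [298.32038835 201.8381877 ] 309 [ 0.4337105  -0.31390198  0.09454441]
walls 390 ((435.1243591308594, -287.9310302734375), (139.6761016845703, 105.93633270263672), 87.42686462402344)
side bar 142 [ 0.37993876 -0.23403345  0.13632641] [ 0.48654653 -0.21912062  0.16858944] [ 0.42031353 -0.22886942  0.16145603]
[ 0.42620309 -0.22843186  0.16204879] [-0.99784486  0.05776648 -0.03112353] -86.68677391507796 106
walls 578 ((431.97222900390625, -280.6639404296875), (122.12481689453125, 109.71540832519531), 86.00650787353516)
```

View pics/crop.png

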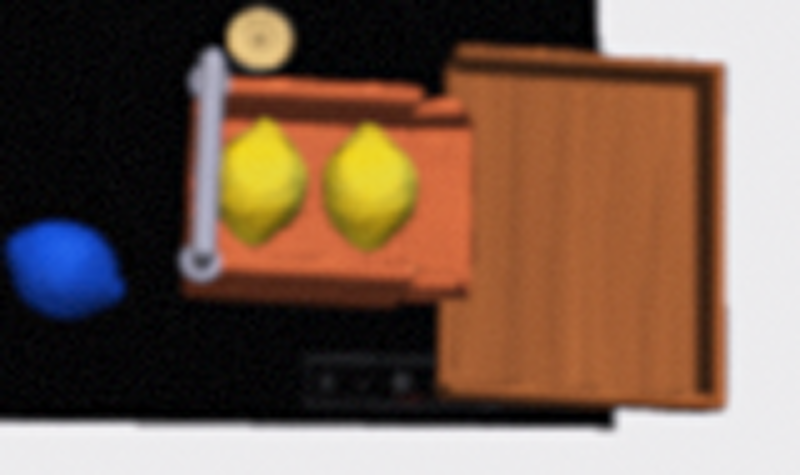

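The crop confirms it: two yellow lemons in the tub, its bar running from (210,60) to (200,260), the tray at its lip and the blue lemon outside. The bar's middle is at about (0.436, -0.2255, 0.160) and its axis is 2.7° off world x. First I'll raise the arm and carry it across.

>>> send_rows:
  targets:
    - {"xyz": [0, 0, 0.05], "angular": [0, 0, 0], "fingers": 0}
    - {"xyz": [0.01, -0.02, 0.1], "angular": [0, 0, 3], "fingers": 0}
    - {"xyz": [0.02, -0.06, 0.105], "angular": [0, 0, 6], "fingers": 0}
    - {"xyz": [0.035, -0.1, 0.105], "angular": [0, 0, 9], "fingers": 0}
    - {"xyz": [0.05, -0.14, 0.105], "angular": [0, 0, 12], "fingers": 0}
  force: 60

```text
time_s: 0.6
eef_pos: [0.2501, 0.3442, 0.2997]
eef_rot: [[-0.984, 0.177, 0.0], [0.177, 0.984, 0.0], [-0.0, 0.0, -1.0]]
wrist_force: [1.3, 0.4, -0.6]
opening: 0.0848
finger_force: 0.0
```

>>> send_rows:
  targets:
    - {"xyz": [0.012, -0.04, 0], "angular": [0, 0, 2], "fingers": 0}
    - {"xyz": [0.024, -0.08, 0], "angular": [0, 0, 4], "fingers": 0}
    - {"xyz": [0.036, -0.12, 0], "angular": [0, 0, 6], "fingers": 0}
    - {"xyz": [0.048, -0.16, 0], "angular": [0, 0, 7.7], "fingers": 0}
    - {"xyz": [0.06, -0.2, 0], "angular": [0, 0, 7.7], "fingers": 0}

```text
time_s: 1.1
eef_pos: [0.3099, 0.1438, 0.2995]
eef_rot: [[-0.999, 0.045, 0.0], [0.045, 0.999, -0.0], [-0.0, -0.0, -1.0]]
wrist_force: [1.5, -0.1, -0.1]
opening: 0.0855
finger_force: 0.0
```

>>> send_rows:
  targets:
    - {"xyz": [0.012, -0.04, 0], "angular": [0, 0, 0], "fingers": 0}
    - {"xyz": [0.024, -0.08, 0], "angular": [0, 0, 0], "fingers": 0}
    - {"xyz": [0.036, -0.12, 0], "angular": [0, 0, 0], "fingers": 0}
    - {"xyz": [0.048, -0.16, 0], "angular": [0, 0, 0], "fingers": 0}
    - {"xyz": [0.06, -0.2, 0], "angular": [0, 0, 0], "fingers": 0}

```text
time_s: 1.6
eef_pos: [0.3699, -0.0564, 0.2995]
eef_rot: [[-0.999, 0.047, 0.0], [0.047, 0.999, -0.0], [-0.0, -0.0, -1.0]]
wrist_force: [1.3, 0.1, -0.3]
opening: 0.0853
finger_force: 0.0
```

>>> send_rows:
  targets:
    - {"xyz": [0.014, -0.04, 0], "angular": [0, 0, 0], "fingers": 0}
    - {"xyz": [0.028, -0.08, 0], "angular": [0, 0, 0], "fingers": 0}
    - {"xyz": [0.042, -0.12, 0], "angular": [0, 0, 0], "fingers": 0}
    - {"xyz": [0.066, -0.1705, -0.02], "angular": [0, 0, 0], "fingers": 0}
    - {"xyz": [0.066, -0.1705, -0.04], "angular": [0, 0, 0], "fingers": 0}

```text
time_s: 2.1
eef_pos: [0.4379, -0.2292, 0.2586]
eef_rot: [[-0.999, 0.05, 0.001], [0.05, 0.999, -0.001], [-0.001, -0.001, -1.0]]
wrist_force: [1.4, -0.3, -0.3]
opening: 0.0854
finger_force: 0.0
```

```bash
python3 - <<'E'
from h import *
s=bot.observe(); m,f=cam("wrist"); im,d=bot.get_image("wrist")
cv2.imwrite("pics/w1.png",im[...,::-1]); P=pts("wrist",d); print(s["eef_pos"])
h=cv2.cvtColor(im,cv2.COLOR_RGB2HSV)
q=P[(d>0)&(P[...,2]>.145)&(P[...,2]<.18)&(P[...,0]>.36)&(P[...,0]<.51)&(P[...,1]>-.26)&(P[...,1]<-.19)&(h[...,1]<90)]
print(len(q),q.min(0),q.max(0)); c=q.mean(0); print(c,np.linalg.svd(q-c,full_matrices=False)[2][0])
E
```

```text
[ 0.4378514  -0.22923591  0.25861039]
1413 [ 0.38199976 -0.2317016   0.14537848] [ 0.48756599 -0.21612859  0.16499005]
[ 0.43150895 -0.2235588   0.16174127] [ 0.99898624 -0.0449999   0.00122826]
```

View pics/w1.png

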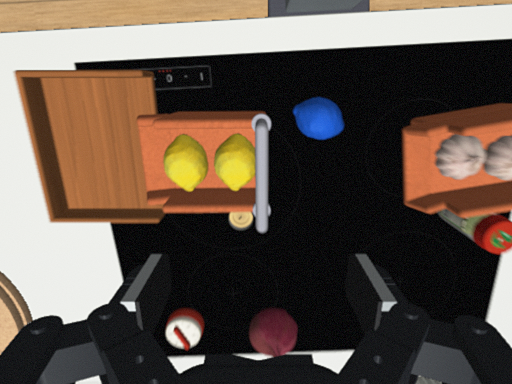

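The wrist view shows the bar at (262,175) over the tub with the yellow lemons and the tray to its left. The bar's middle is at about (0.435, -0.224, 0.159), which agrees with the first estimate. Next I descend and pinch it.

>>> send_rows:
  targets:
    - {"xyz": [0, 0.001, -0.04], "angular": [0, 0, 0], "fingers": 0}
    - {"xyz": [0, 0.001, -0.075], "angular": [0, 0, 0], "fingers": 0}
    - {"xyz": [0, 0.001, -0.1], "angular": [0, 0, 0], "fingers": 0}
    - {"xyz": [0, 0.001, -0.118], "angular": [0, 0, 0], "fingers": 0}
    - {"xyz": [0, 0.001, -0.118], "angular": [0, 0, 0], "fingers": 0}

```text
time_s: 2.65
eef_pos: [0.4342, -0.2227, 0.1398]
eef_rot: [[-0.999, 0.046, -0.004], [0.046, 0.999, 0.002], [0.004, 0.002, -1.0]]
wrist_force: [0.1, 0.2, -0.3]
opening: 0.0854
finger_force: 0.0
```

>>> send_rows:
  targets:
    - {"xyz": [0, 0, 0], "angular": [0, 0, 0], "fingers": 0.4}
    - {"xyz": [0, 0, 0], "angular": [0, 0, 0], "fingers": 0.7}
    - {"xyz": [0, 0, 0], "angular": [0, 0, 0], "fingers": 1}
    - {"xyz": [0, 0, 0], "angular": [0, 0, 0], "fingers": 1}
    - {"xyz": [0, 0, 0], "angular": [0, 0, 0], "fingers": 1}
  force: 60

```text
time_s: 3.15
eef_pos: [0.4362, -0.2242, 0.142]
eef_rot: [[-0.999, 0.047, 0.001], [0.047, 0.999, -0.0], [-0.001, -0.0, -1.0]]
wrist_force: [-0.2, -0.0, -0.8]
opening: 0.0116
finger_force: 0.0
```

>>> send_rows:
  targets:
    - {"xyz": [0, 0, 0], "angular": [0, 0, 0], "fingers": 1}
    - {"xyz": [0, 0, 0], "angular": [0, 0, 0], "fingers": 1}
    - {"xyz": [0, 0, 0], "angular": [0, 0, 0], "fingers": 1}

```text
time_s: 3.45
eef_pos: [0.4359, -0.2241, 0.1416]
eef_rot: [[-0.999, 0.047, -0.0], [0.047, 0.999, -0.0], [0.0, -0.0, -1.0]]
wrist_force: [-0.0, -0.2, -0.1]
opening: -0.0003
finger_force: 0.0
```

The fingers shut on nothing, so I'll look before going on.

```bash
python3 - <<'E'
from h import *
o=[]
for n in("top","side","wrist"):
    im,d=bot.get_image(n); o.append(im)
a=cv2.resize(o[0][160:250,215:335],(400,300)); b=cv2.resize(o[1][130:265,200:380],(400,300)); c=cv2.resize(o[2],(400,300))
cv2.imwrite("pics/chk.png",np.vstack([np.hstack([a,b]),np.hstack([c,c*0])])[...,::-1]); print(bot.observe()["opening"],bot.observe()["eef_pos"])
E
```

```text
3.2418749782048325e-05 [ 0.43594001 -0.22411693  0.14152663]
```

View pics/chk.png

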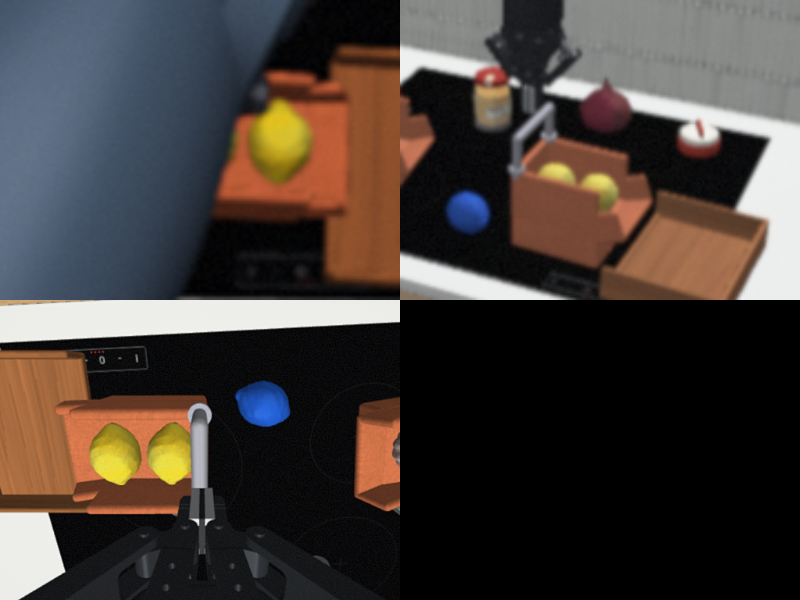

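```bash
python3 - <<'E'
from h import *
im,d=bot.get_image("side"); P=pts("side",d); m,f=cam("side"); Ti=np.linalg.inv(m["world_from_camera"])
e=bot.observe()["eef_pos"]
for z in(0,.02,.05):
    p=Ti@np.r_[e+[0,0,z],1]; print("proj",p[:2]/p[2]*f+[m["cx"],m["cy"]],p[2])
for v in(145,155,165,170,174,178,182): print(v,[ (u,P[v,u].round(3).tolist(),im[v,u].tolist()) for u in(252,256,259,262)])
cv2.imwrite("pics/s2.png",cv2.resize(im[125:225,215:335],(720,600),interpolation=cv2.INTER_CUBIC)[...,::-1])
E
```

```text
proj [258.89024504 190.88617953] 1.402156465037233
proj [258.9363227  184.77958991] 1.3923729746535134
proj [259.00666626 175.457087  ] 1.377697739077934
145 [(252, [0.429, -0.205, 0.285], [36, 39, 43]), (256, [0.424, -0.22, 0.289], [29, 31, 34]), (259, [0.42, -0.23, 0.293], [30, 32, 35]), (262, [0.421, -0.238, 0.294], [30, 32, 35])]
155 [(252, [0.42, -0.209, 0.259], [30, 30, 34]), (256, [0.429, -0.218, 0.257], [29, 29, 31]), (259, [0.417, -0.232, 0.265], [32, 33, 35]), (262, [0.422, -0.238, 0.264], [27, 28, 30])]
165 [(252, [0.43, -0.205, 0.223], [119, 121, 121]), (256, [0.426, -0.219, 0.228], [27, 30, 32]), (259, [0.423, -0.23, 0.232], [33, 33, 38]), (262, [0.423, -0.239, 0.233], [31, 34, 36])]
170 [(252, [0.803, -0.037, -0.0], [21, 20, 22]), (256, [0.422, -0.221, 0.215], [98, 101, 105]), (259, [0.426, -0.228, 0.214], [100, 103, 106]), (262, [0.427, -0.237, 0.216], [30, 29, 32])]
174 [(252, [0.775, -0.049, -0.001], [10, 11, 7]), (256, [0.425, -0.22, 0.201], [88, 91, 94]), (259, [0.43, -0.227, 0.2], [95, 98, 101]), (262, [0.429, -0.236, 0.202], [27, 29, 32])]
178 [(252, [0.744, -0.063, -0.0], [8, 10, 12]), (256, [0.425, -0.22, 0.188], [87, 89, 91]), (259, [0.426, -0.228, 0.189], [95, 98, 102]), (262, [0.429, -0.236, 0.189], [49, 51, 54])]
182 [(252, [0.722, -0.073, -0.003], [6, 3, 3]), (256, [0.723, -0.088, -0.001], [12, 14, 15]), (259, [0.727, -0.099, -0.0], [92, 92, 99]), (262, [0.444, -0.23, 0.168], [175, 177, 188])]
```

View pics/s2.png

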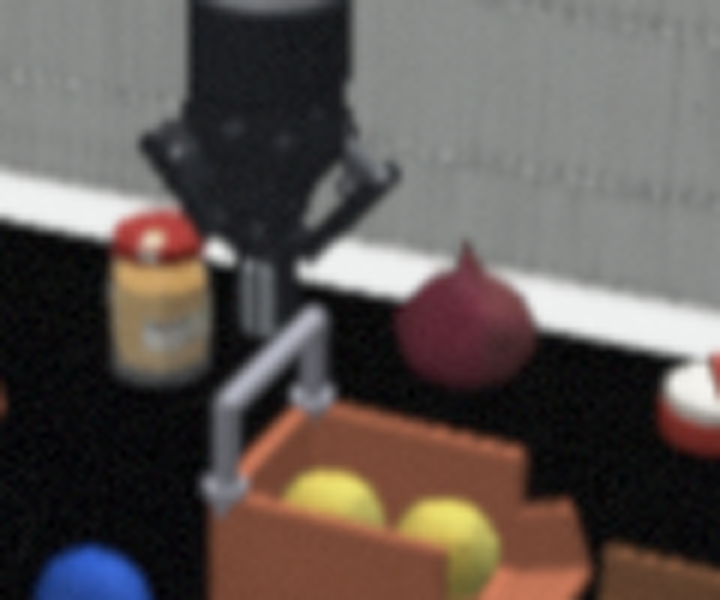

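The side view shows the shut fingertips at (258,335) in the crop, about z 0.18. They hang above the bar, about 40 mm higher than the reported TCP. I'll open, descend part of the way while watching force, then check against the cameras.

>>> send_rows:
  targets:
    - {"xyz": [0, 0, 0], "angular": [0, 0, 0], "fingers": 0}
    - {"xyz": [0, 0, 0], "angular": [0, 0, 0], "fingers": 0}
    - {"xyz": [0, 0, 0], "angular": [0, 0, 0], "fingers": 0}
    - {"xyz": [0, 0, 0], "angular": [0, 0, 0], "fingers": 0}
    - {"xyz": [0, 0, 0], "angular": [0, 0, 0], "fingers": 0}

```text
time_s: 4.15
eef_pos: [0.436, -0.2241, 0.1416]
eef_rot: [[-0.999, 0.047, -0.0], [0.047, 0.999, -0.0], [0.0, -0.0, -1.0]]
wrist_force: [0.4, -0.5, 0.1]
opening: 0.0718
finger_force: 0.0
```

>>> send_rows:
  targets:
    - {"xyz": [0, 0, -0.005], "angular": [0, 0, 0], "fingers": 0}
    - {"xyz": [0, 0, -0.01], "angular": [0, 0, 0], "fingers": 0}
    - {"xyz": [0, 0, -0.015], "angular": [0, 0, 0], "fingers": 0}
    - {"xyz": [0, 0, -0.02], "angular": [0, 0, 0], "fingers": 0}
    - {"xyz": [0, 0, -0.02], "angular": [0, 0, 0], "fingers": 0}

```text
time_s: 4.65
eef_pos: [0.4355, -0.2239, 0.1207]
eef_rot: [[-0.999, 0.047, -0.001], [0.047, 0.999, 0.001], [0.001, 0.0, -1.0]]
wrist_force: [0.3, 0.2, 1.0]
opening: 0.085
finger_force: 0.0
```

```bash
python3 - <<'E'
from h import *
e=bot.observe()["eef_pos"]; print(e)
im,d=bot.get_image("side"); P=pts("side",d)
m=(abs(P[...,0]-.436)<.03)&(abs(P[...,1]+.225)<.07)&(P[...,2]>.125)&(P[...,2]<.26)&(d>0)
g=m&(im.max(2)<150)
for y0,y1 in((-.295,-.255),(-.25,-.2),(-.195,-.155)):
    q=P[g&(P[...,1]>y0)&(P[...,1]<y1)]; 
    if len(q): print(y0,len(q),np.percentile(q[:,2],[0,2,5,20]).round(3),np.median(q,0).round(3))
im,d=bot.get_image("wrist")
cv2.imwrite("pics/s3.png",np.hstack([cv2.resize(bot.get_image("side")[0][125:225,215:335],(400,333),interpolation=cv2.INTER_CUBIC),cv2.resize(im,(400,333))])[...,::-1])
E
```

```text
[ 0.43545901 -0.22385808  0.12067279]
-0.295 285 [0.171 0.177 0.183 0.2  ] [ 0.424 -0.274  0.227]
-0.25 149 [0.155 0.158 0.161 0.236] [ 0.423 -0.228  0.246]
-0.195 230 [0.17  0.173 0.177 0.193] [ 0.429 -0.174  0.222]
```

View pics/s3.png

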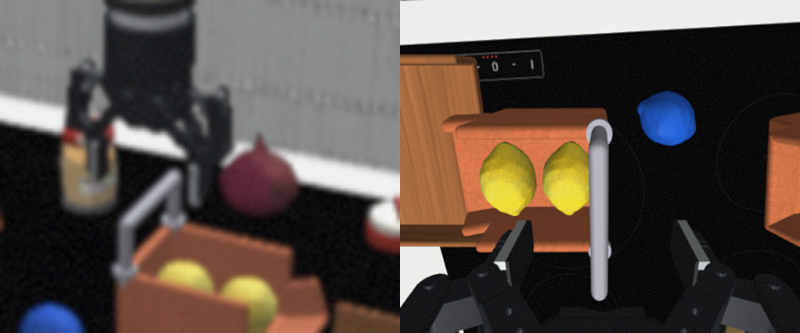

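The open tips measure z 0.171, so the real shut fingertips sit about 38 mm above the reported TCP. This fits both looks. I go down another 19 mm and close gently.

>>> send_rows:
  targets:
    - {"xyz": [0, 0, -0.007], "angular": [0, 0, 0], "fingers": 0}
    - {"xyz": [0, 0, -0.013], "angular": [0, 0, 0], "fingers": 0}
    - {"xyz": [0, 0, -0.019], "angular": [0, 0, 0], "fingers": 0}
    - {"xyz": [0, 0, -0.019], "angular": [0, 0, 0], "fingers": 0.5}
    - {"xyz": [0, 0, -0.019], "angular": [0, 0, 0], "fingers": 0.8}

```text
time_s: 5.3
eef_pos: [0.4358, -0.224, 0.1023]
eef_rot: [[-0.999, 0.047, -0.0], [0.047, 0.999, 0.0], [0.0, 0.0, -1.0]]
wrist_force: [0.5, 1.0, -0.3]
opening: 0.0589
finger_force: 0.0
```

>>> send_rows:
  targets:
    - {"xyz": [0, 0, 0], "angular": [0, 0, 0], "fingers": 1}
    - {"xyz": [0, 0, 0], "angular": [0, 0, 0], "fingers": 1}
    - {"xyz": [0, 0, 0], "angular": [0, 0, 0], "fingers": 1}
    - {"xyz": [0, 0, 0], "angular": [0, 0, 0], "fingers": 1}
    - {"xyz": [0, 0, 0], "angular": [0, 0, 0], "fingers": 1}

```text
time_s: 5.8
eef_pos: [0.4361, -0.2254, 0.103]
eef_rot: [[-0.999, 0.048, 0.0], [0.048, 0.999, -0.003], [-0.0, -0.003, -1.0]]
wrist_force: [-2.4, -6.7, 1.0]
opening: 0.0101
finger_force: 58.4
```

The bar is pinched at an opening of about 11 mm with 58 N. I rock it forward along the arc about the toe, starting with 10 degrees.

>>> send_rows:
  targets:
    - {"xyz": [0, -0.0056, 0.004], "angular": [0, 0, 0], "fingers": 1}
    - {"xyz": [-0.0005, -0.0114, 0.0078], "angular": [0, 0, 0], "fingers": 1}
    - {"xyz": [-0.001, -0.0174, 0.0113], "angular": [0, 0, 0], "fingers": 1}
    - {"xyz": [-0.001, -0.0234, 0.0147], "angular": [0, 0, 0], "fingers": 1}
    - {"xyz": [-0.0014, -0.0296, 0.0179], "angular": [0, 0, 0], "fingers": 1}
  force: 70

```text
time_s: 6.3
eef_pos: [0.4344, -0.2537, 0.1209]
eef_rot: [[-0.999, 0.047, -0.0], [0.047, 0.999, 0.001], [0.0, 0.001, -1.0]]
wrist_force: [0.5, 4.6, -4.9]
opening: 0.01
finger_force: 68.2
```

>>> send_rows:
  targets:
    - {"xyz": [-0.0004, -0.0094, 0.0043], "angular": [0, 0, 0], "fingers": 1}
    - {"xyz": [-0.0009, -0.019, 0.0081], "angular": [0, 0, 0], "fingers": 1}
    - {"xyz": [-0.0014, -0.0289, 0.0115], "angular": [0, 0, 0], "fingers": 1}
    - {"xyz": [-0.0018, -0.0389, 0.0143], "angular": [0, 0, 0], "fingers": 1}
    - {"xyz": [-0.0023, -0.049, 0.0166], "angular": [0, 0, 0], "fingers": 1}

```text
time_s: 6.8
eef_pos: [0.4328, -0.3028, 0.1389]
eef_rot: [[-0.999, 0.046, 0.002], [0.046, 0.999, 0.001], [-0.002, 0.001, -1.0]]
wrist_force: [-2.6, 10.0, 29.5]
opening: 0.0096
finger_force: 71.8
```

>>> send_rows:
  targets:
    - {"xyz": [-0.0003, -0.0068, 0.0012], "angular": [0, 0, 0], "fingers": 1}
    - {"xyz": [-0.0006, -0.0137, 0.0021], "angular": [0, 0, 0], "fingers": 1}
    - {"xyz": [-0.001, -0.0205, 0.0028], "angular": [0, 0, 0], "fingers": 1}
    - {"xyz": [-0.0013, -0.0274, 0.0034], "angular": [0, 0, 0], "fingers": 1}
    - {"xyz": [-0.0016, -0.0343, 0.0037], "angular": [0, 0, 0], "fingers": 1}

```text
time_s: 7.3
eef_pos: [0.4314, -0.3381, 0.1427]
eef_rot: [[-0.999, 0.047, 0.003], [0.047, 0.999, -0.002], [-0.003, -0.002, -1.0]]
wrist_force: [-1.0, 3.2, 7.1]
opening: 0.0096
finger_force: 73.1
```

```bash
cat > lem.py <<'E'
from h import *
for n in ("top","side"):
    im,d=bot.get_image(n); P=pts(n,d); h=cv2.cvtColor(im,cv2.COLOR_RGB2HSV)
    m=(h[...,0]>20)&(h[...,0]<35)&(h[...,1]>130)&(h[...,2]>80)&(abs(P[...,0]-.43)<.15)&(P[...,1]<-.2)&(P[...,1]>-.6); k,l,s,ce=cv2.connectedComponentsWithStats(m.astype(np.uint8))
    for i in range(1,k):
        if s[i,4]>15: print(n,"lem",ce[i].round(),s[i,4],np.median(P[l==i],0).round(3))
E
python3 lem.py
```

```text
side lem [294. 204.] 124 [ 0.429 -0.334  0.129]
side lem [309. 218.] 129 [ 0.428 -0.381  0.095]
```

>>> send_rows:
  targets:
    - {"xyz": [-0.0002, -0.0052, 0], "angular": [0, 0, 0], "fingers": 1}
    - {"xyz": [-0.0005, -0.0104, 0], "angular": [0, 0, 0], "fingers": 1}
    - {"xyz": [-0.0008, -0.0173, -0.0004], "angular": [0, 0, 0], "fingers": 1}
    - {"xyz": [-0.0012, -0.0259, -0.0012], "angular": [0, 0, 0], "fingers": 1}
    - {"xyz": [-0.0016, -0.0345, -0.0023], "angular": [0, 0, 0], "fingers": 1}

```text
time_s: 7.9
eef_pos: [0.4296, -0.3729, 0.1398]
eef_rot: [[-0.999, 0.047, 0.002], [0.047, 0.999, -0.002], [-0.002, -0.002, -1.0]]
wrist_force: [-0.4, 3.0, 7.1]
opening: 0.0095
finger_force: 75.3
```

>>> send_rows:
  targets:
    - {"xyz": [0, 0, 0], "angular": [0, 0, 0], "fingers": 1}
    - {"xyz": [0, 0, 0], "angular": [0, 0, 0], "fingers": 1}
    - {"xyz": [0, 0, 0], "angular": [0, 0, 0], "fingers": 1}
    - {"xyz": [0, 0, 0], "angular": [0, 0, 0], "fingers": 1}
    - {"xyz": [0, 0, 0], "angular": [0, 0, 0], "fingers": 1}

```text
time_s: 8.4
eef_pos: [0.4296, -0.3727, 0.1398]
eef_rot: [[-0.999, 0.047, 0.002], [0.047, 0.999, -0.002], [-0.002, -0.002, -1.0]]
wrist_force: [-0.2, 2.5, 6.9]
opening: 0.0096
finger_force: 75.4
```

```bash
python3 lem.py
```

```text
side lem [341. 246.] 349 [ 0.393 -0.484  0.05 ]
```

```bash
python3 - <<'E'
from h import *
a=bot.get_image("side")[0][130:290,215:385]; b=bot.get_image("top")[0][150:260,240:400]
cv2.imwrite("pics/t1.png",np.hstack([cv2.resize(a,(400,376)),cv2.resize(b,(400,376))])[...,::-1])
E
```

```text
(no output)
```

View pics/t1.png

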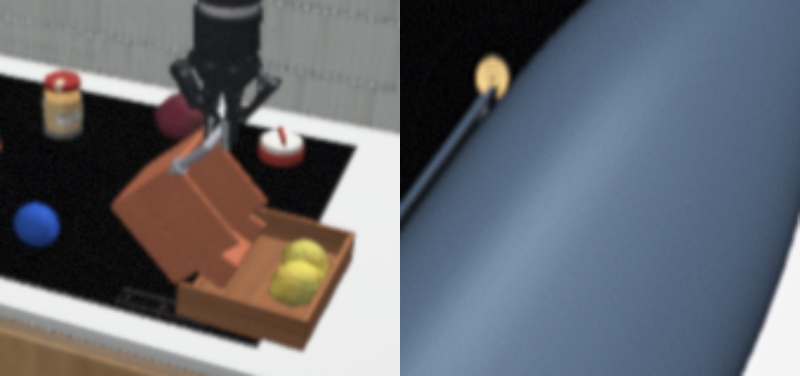

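The side view shows both lemons in the tray at (305,255) and (297,283), and the tub leaning with its toe in place. I reverse the arc.

>>> send_rows:
  targets:
    - {"xyz": [0.0004, 0.0086, 0.0011], "angular": [0, 0, 0], "fingers": 1}
    - {"xyz": [0.0008, 0.0172, 0.0019], "angular": [0, 0, 0], "fingers": 1}
    - {"xyz": [0.0011, 0.0241, 0.0023], "angular": [0, 0, 0], "fingers": 1}
    - {"xyz": [0.0014, 0.0293, 0.0023], "angular": [0, 0, 0], "fingers": 1}
    - {"xyz": [0.0016, 0.0345, 0.0023], "angular": [0, 0, 0], "fingers": 1}

```text
time_s: 9.1
eef_pos: [0.4312, -0.3386, 0.1419]
eef_rot: [[-0.999, 0.047, 0.001], [0.047, 0.999, -0.003], [-0.002, -0.003, -1.0]]
wrist_force: [-0.2, -0.5, 5.6]
opening: 0.01
finger_force: 75.1
```

>>> send_rows:
  targets:
    - {"xyz": [0.0003, 0.0069, -0.0003], "angular": [0, 0, 0], "fingers": 1}
    - {"xyz": [0.0006, 0.0138, -0.0009], "angular": [0, 0, 0], "fingers": 1}
    - {"xyz": [0.001, 0.0206, -0.0016], "angular": [0, 0, 0], "fingers": 1}
    - {"xyz": [0.0013, 0.0275, -0.0025], "angular": [0, 0, 0], "fingers": 1}
    - {"xyz": [0.0016, 0.0343, -0.0037], "angular": [0, 0, 0], "fingers": 1}

```text
time_s: 9.6
eef_pos: [0.4324, -0.3028, 0.137]
eef_rot: [[-0.999, 0.047, 0.0], [0.047, 0.999, -0.001], [-0.0, -0.001, -1.0]]
wrist_force: [0.3, -0.6, -0.3]
opening: 0.0096
finger_force: 75.9
```

>>> send_rows:
  targets:
    - {"xyz": [0.0005, 0.0101, -0.0023], "angular": [0, 0, 0], "fingers": 1}
    - {"xyz": [0.0009, 0.0201, -0.0051], "angular": [0, 0, 0], "fingers": 1}
    - {"xyz": [0.0014, 0.03, -0.0085], "angular": [0, 0, 0], "fingers": 1}
    - {"xyz": [0.0019, 0.0396, -0.0123], "angular": [0, 0, 0], "fingers": 1}
    - {"xyz": [0.0023, 0.049, -0.0166], "angular": [0, 0, 0], "fingers": 1}

```text
time_s: 10.1
eef_pos: [0.4343, -0.2531, 0.1196]
eef_rot: [[-0.999, 0.047, -0.001], [0.047, 0.999, -0.0], [0.001, -0.0, -1.0]]
wrist_force: [2.5, -2.6, -6.9]
opening: 0.0093
finger_force: 75.2
```

>>> send_rows:
  targets:
    - {"xyz": [0.0003, 0.0062, -0.0032], "angular": [0, 0, 0], "fingers": 1}
    - {"xyz": [0.0006, 0.0122, -0.0066], "angular": [0, 0, 0], "fingers": 1}
    - {"xyz": [0.0009, 0.0182, -0.0101], "angular": [0, 0, 0], "fingers": 1}
    - {"xyz": [0.0011, 0.0225, -0.013], "angular": [0, 0, 0], "fingers": 1}
    - {"xyz": [0.0013, 0.0265, -0.0156], "angular": [0, 0, 0], "fingers": 1}

```text
time_s: 10.6
eef_pos: [0.4359, -0.2265, 0.1047]
eef_rot: [[-0.999, 0.047, 0.0], [0.047, 0.999, 0.001], [-0.0, 0.001, -1.0]]
wrist_force: [1.9, 2.0, -3.7]
opening: 0.0096
finger_force: 73.1
```

>>> send_rows:
  targets:
    - {"xyz": [0, 0.0012, -0.001], "angular": [0, 0, 0], "fingers": 1}
    - {"xyz": [0, 0.0022, -0.002], "angular": [0, 0, 0], "fingers": 1}
    - {"xyz": [0, 0.0022, -0.0023], "angular": [0, 0, 0], "fingers": 1}
    - {"xyz": [0, 0.0022, -0.0023], "angular": [0, 0, 0], "fingers": 1}

```text
time_s: 11.0
eef_pos: [0.4361, -0.2264, 0.1045]
eef_rot: [[-0.999, 0.048, 0.002], [0.048, 0.999, -0.003], [-0.002, -0.003, -1.0]]
wrist_force: [-6.0, -1.5, 15.8]
opening: 0.0092
finger_force: 75.2
```

```bash
python3 lem.py; python3 - <<'E'
from h import *
z=np.load("side0.npz"); P0=z["P"]
im,d=bot.get_image("side"); P=pts("side",d); h=cv2.cvtColor(im,cv2.COLOR_RGB2HSV); h0=cv2.cvtColor(z["im"],cv2.COLOR_RGB2HSV)
for hh,Q in((h0,P0),(h,P)):
    box=np.zeros(d.shape,bool); box[170:260,240:315]=1
    m=box&(Q[...,2]>.01)&(Q[...,2]<.125)&(hh[...,1]>90)&((hh[...,0]<14)|(hh[...,0]>170))&(Q[...,1]>-.36)
    q=Q[m]; print(len(q),cv2.minAreaRect((q[:,:2]*1000).astype(np.float32)),np.percentile(q[:,2],98))
    v,u=np.nonzero(m); print(u.min(),u.max(),v.min(),v.max(),u.mean(),v.mean())
E
```

```text
top lem [356. 211.] 646 [ 0.421 -0.48   0.052]
side lem [341. 246.] 349 [ 0.393 -0.484  0.049]
2364 ((556.9552001953125, -275.8563537597656), (378.91845703125, 152.5667724609375), 5.521338939666748) 0.11476400371340899
250 308 170 248 278.1857021996616 214.922165820643
2686 ((558.6892700195312, -275.38897705078125), (381.36395263671875, 151.07080078125), 5.604889869689941) 0.11494711802369278
250 307 170 247 278.65822784810126 214.4348473566642
```

The tub is down and seated: it pushes back with 16 N and its outline matches the start. I ease off, open and lift straight up.

>>> send_rows:
  targets:
    - {"xyz": [0, -0.001, 0.0012], "angular": [0, 0, 0], "fingers": 1}
    - {"xyz": [0, -0.001, 0.0012], "angular": [0, 0, 0], "fingers": 0.7}
    - {"xyz": [0, -0.001, 0.0012], "angular": [0, 0, 0], "fingers": 0.3}
    - {"xyz": [0, -0.001, 0.0012], "angular": [0, 0, 0], "fingers": 0}
    - {"xyz": [0, -0.001, 0.0012], "angular": [0, 0, 0], "fingers": 0}

```text
time_s: 11.65
eef_pos: [0.4358, -0.226, 0.1037]
eef_rot: [[-0.999, 0.047, -0.0], [0.047, 0.999, 0.0], [0.0, -0.0, -1.0]]
wrist_force: [-0.1, -0.2, -0.5]
opening: 0.0673
finger_force: 0.0
```

>>> send_rows:
  targets:
    - {"xyz": [0, 0, 0], "angular": [0, 0, 0], "fingers": 0}
    - {"xyz": [0, 0, 0], "angular": [0, 0, 0], "fingers": 0}
    - {"xyz": [0, 0, 0.02], "angular": [0, 0, 0], "fingers": 0}
    - {"xyz": [0, 0, 0.05], "angular": [0, 0, 0], "fingers": 0}
    - {"xyz": [0, 0, 0.09], "angular": [0, 0, 0], "fingers": 0}

```text
time_s: 12.15
eef_pos: [0.4349, -0.2255, 0.1936]
eef_rot: [[-0.999, 0.047, -0.003], [0.047, 0.999, 0.001], [0.003, 0.001, -1.0]]
wrist_force: [1.3, 0.5, -0.3]
opening: 0.0853
finger_force: 0.0
```

>>> send_rows:
  targets:
    - {"xyz": [0, 0.02, 0.05], "angular": [0, 0, 0], "fingers": 0}
    - {"xyz": [0, 0.07, 0.08], "angular": [0, 0, 0], "fingers": 0}
    - {"xyz": [-0.02, 0.12, 0.09], "angular": [0, 0, 0], "fingers": 0}
    - {"xyz": [-0.04, 0.17, 0.09], "angular": [0, 0, 0], "fingers": 0}
    - {"xyz": [-0.06, 0.22, 0.09], "angular": [0, 0, 0], "fingers": 0}

```text
time_s: 12.65
eef_pos: [0.3836, -0.0253, 0.2841]
eef_rot: [[-0.999, 0.048, 0.002], [0.048, 0.999, -0.0], [-0.002, 0.0, -1.0]]
wrist_force: [0.6, 0.8, -0.4]
opening: 0.0854
finger_force: 0.0
```

```bash
python3 - <<'E'
from h import *
z=np.load("top0.npz")
im,d=bot.get_image("top"); P=pts("top",d)
for Q,D in((z["P"],z["d"]),(P,d)):
    box=np.zeros(d.shape,bool); box[170:235,255:330]=1
    q=Q[box&(Q[...,2]>.15)&(Q[...,2]<.19)]; c=q.mean(0); print(len(q),c,np.linalg.svd(q-c,full_matrices=False)[2][0])
a=bot.get_image("side")[0][130:290,215:385]; b=im[150:260,240:400]
cv2.imwrite("pics/end.png",np.hstack([cv2.resize(a,(400,376)),cv2.resize(b,(400,376))])[...,::-1]); print(bot.observe()["eef_pos"])
E
```

```text
198 [ 0.43594127 -0.22554485  0.16449397] [-0.99884873  0.04657833 -0.01147531]
201 [ 0.43648727 -0.22576415  0.16442188] [-0.99888784  0.04678645 -0.00584059]
[ 0.3819737  -0.0225318   0.28425442]
```

View pics/end.png

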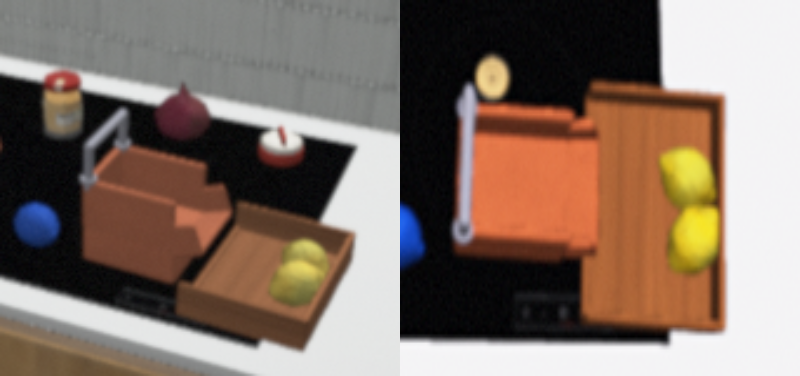

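The picture shows both lemons in the tray, at (688,178) and (694,238). The empty tub stands upright, with its bar within 1 mm of where it began. I hand it in.

```bash
python3 -c "
from plant import bot
print(bot.finish_job())"
```

```text
the job is handed in; nothing more can be done
None
```

Both lemons are in the tray, the lemon tub is back upright with its bar within 1 mm of where it began, the garlic tub was not touched, and I handed the job in at about 13 s of the 43 s allowed.

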